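# Turn a mug's handle to the index pointer on a spoked decorating wheel

## Robot

A 6-joint arm with a two-finger parallel gripper is mounted at the origin on a cart in front of the work surface, level with it; the furniture and walls round the work are solid. World frame = base frame: x ahead of the robot, y to its left, z up, the work surface at z = 0. Lengths are in m, angles in rad, forces in N, time in s.
With the tool pointing down it reaches from about 0.25 to 0.775 m from the base axis. Payload 4 kg.
Tool frame: the origin (TCP) lies where the fingers leave the gripper's body, on its centre line; the fingertips stand 73 mm ahead of it and the grasp point (between the pads) lies 54 mm ahead of it (arm.tip_extent is the z of the fingertips in the tool frame, in m); z points along the fingers, y is the line along which they close (so a half turn about z gives the same grasp; the last joint's range is limited). The gripper opens to 85 mm and grips with 20 to 120 N. Pads are 22 mm wide; open, the fingers measure 114 mm over their backs; the gripper's body (76 mm by 85 mm) begins 54 mm behind the grasp point. The pads swing forward as they close: fully open they stand 13 mm farther back than shut.
Start: joints at [-1.452, 0.087, 1.371, -0, 1.684, -0.103], TCP at [0.121, -0.537, 0.304] pointing down, gripper open.
Joint ranges: [-3.1, 3.1], [-0.76, 2.03], [0.27, 2.55], [-1.08, 4.22], [0.17, 2.65], [-2.57, 2.57]. Speed limits (rad/s): [2.79, 2.79, 3.14, 3.14, 3.14, 3.14].

## Interface

Orientations are given as [roll, pitch, yaw] about the fixed x, y, z axes, in that order (R = Rz(yaw) Ry(pitch) Rx(roll)).
In Python, from workcell import arm gives the robot as it stands.
- The arm moves only by the shell command python3 -m creep 'ROWS'. ROWS is JSON, a list of rows, each an object of numbers: "ax", "ay", "az": the turn, a rotation vector about the tool's x, y, z in units of 180 degrees (1.0 is 180 degrees); "x", "y", "z": the shift along the tool's x, y, z in units of 0.1 m (1.0 is 0.1 m); "hand": the closure, from 0 (fully open) to 1 (shut). In form: [{"ax": .., "ay": .., "az": .., "x": .., "y": .., "z": .., "hand": ..}, ...]. A call has 1 to 8 rows; each row is the pose to reach, as a shift and turn from the pose commanded when the call began, along the tool's axes at that moment, turning the shorter way round; what a row does not reach only later rows make up. A row lasts 1/8 s, in which the tool goes at most 62.5 mm and 10.7 degrees, less where a joint would pass 70% of its speed; a pose out of reach is approached as far as the arm can. A call with a number of a shift or a turn outside -1 to 1 is refused whole. A call with a gripper value outside its range is refused whole. The fingers move at their own pace and stop on an object; the grip force is fixed at half the most. Time passes only in rows, so rows that repeat a pose let the fingers close. It gives the time, the measured TCP pose, the force, the opening and the grip force at its end, in the units of the state.
- arm.get_obs(): the state, without advancing time (a new reading comes with each control period).
- arm.read_camera(name): name is "scene" or "top"; returns a dict with "frame" (420x560x3 uint8, red, green, blue), "vfov" (degrees; the focal length in pixels is half the picture's height over the tangent of half this angle, whatever the lens; pixels are square), "cx", "cy" (the principal point, pixels), "k1" (the pictures are not rectified: a ray, as slopes to the right and down, at radius r is drawn at 1 + k1 r^2 times it, then the intrinsics apply), "world_to_cam" (4x4, takes a point from world to camera coordinates). Camera axes: x right, y down, z forward; pixel columns grow to the right and rows downward; lengths in m; the calibration is good to about 2 mm. A picture is of the moment at which its call begins. There is no depth.
- arm.hand_in(): hands the job in; it is judged then, once.
The state is a dict: "time_s": time; "joint_pos": joint angles; "qd": joint speeds; "effort": joint torques, N m; "tcp_pos": TCP position; "tcp_rot": TCP orientation; "ft_force": force on the tool from outside, world axes, zero at the start; "wrist_torque": the same for the moment, N m; "opening": finger opening in m; "finger_force": force on a finger pad.
Only numpy, scipy, OpenCV 4.12 (cv2) and the standard library are available. Lean on these libraries where they do the work, as an engineer would, in place of code of your own. Each camera call takes 0.05 s, during which the arm holds its last target. There are 200 camera calls.

## Task

The pale mug stands on the spoked decorating wheel. Push the wheel round by its spokes with a fingertip, slowly and never spinning it, until the mug's handle points straight at the tip of the brass pointer, ready for marking out. Do not touch, lift, tip or shove the mug, leave everything else on the bench where it is, and finish with the hand clear.

Things in the scene. Friction and masses are not known exactly. Their poses are not given: they have to be found in the camera images.
- wheel_stand: Fixed stand of the decorating wheel: blue round cast foot, 170 mm across, with a brass pointer. Origin on the wheel's axis at bench level, z up; its x axis points from the axis to the pointer. The pointer's steel post (14 mm thick, collar 24 mm, 139 mm high, small side screw) stands 195 mm out along x; a level brass rod, 10 mm thick, runs from it back to the tip, over the passing spokes.
- wheel (a joint): Angle of the wheel, rad, growing counter-clockwise from above; turns either way, more than a full turn from any start, with light friction (1 N at a spoke), and stays where left. Grey disc, 180 mm across, top 70 mm above the bench. Four steel spokes 90 degrees apart, 12 mm thick, level, 61 mm above the bench, free from 100 to 150 mm from the axis. At 0 a spoke lies along the stand's x axis.
- knob_0 (a point): Centre of the black ball knob (22 mm) at the end of one of the four spokes, 163 mm from the axis, 61 mm above the bench; the other three spokes follow at 90 degrees. Under the spokes, outside the foot (radius 85 mm) and its 12 mm high bar to the post, there is free space down to the bench.
- pointer_tip (a point): Sharp tip of the brass pointer, 62 mm from the wheel's axis, 120 mm above the bench. Keep hand and fingers off pointer and post.
- mug_0: The pale, off-white bisque mug standing loose in the middle of the wheel, 70 mm across, 90 mm high, handle on one side (98 mm over the handle). Origin under the middle of mug and handle together, which stands within about 3 mm of the wheel's axis; z up; the handle points along its -y axis. It turns with the wheel.
- mug_handle (a point): Outer bow of the pale mug's handle, 45 mm from the mug's origin along its -y axis, 48 mm above the wheel's top.
- mug_1: Bystander: reddish brown mug, 70x98x90 mm, loose on the bench at the right. Origin in the middle of its underside.
- glaze_jar_0: Bystander: glaze jar with blue lid, 67 mm across, 83 mm high, loose on the bench at the left. Origin in the middle of its underside.
- test_bowl: Bystander: small bisque bowl, 100 mm across, 46 mm high, loose on the bench. Origin in the middle of its underside.
- post_5: Bystander: upright triangular kiln post, 38x42x100 mm, loose on the bench. Origin in the middle of its underside.
There are look-alikes about, which are no part of the job. Leave any orange look-alike of the mug_0 alone.

How it is judged:
At the end, for the whole second after the job is handed in: The pale mug stands upright and at rest on the wheel, its origin within 15 mm of the axis, and the outer bow of its handle lies on the pointer's side, within 8 mm (about 10 degrees) to either side of the pointer's line; the wheel is still (y of mug_handle in the frame of wheel_stand between -0.008 and 0.008 m and x of mug_handle in the frame of wheel_stand above 0.03 m and horizontal distance between mug_0 and wheel_stand below 0.015 m and height (world z) of mug_0 between 0.066 and 0.075 m and angle between mug_0's own z axis and vertical below 0.1 rad and velocity of joint wheel between -0.05 and 0.05 rad/s and linear speed of mug_0 below 0.02 m/s); the robot touches nothing.
It fails at once if the robot touches the pale mug (over 0.5 N) (contact force between any of the fingers, the arm and mug_0 above 0.5 N).
It fails at once if the pale mug is lifted more than 10 mm, tipped more than 0.2 rad or shoved more than 20 mm off the axis (height (world z) of mug_0 above 0.08 m or angle between mug_0's own z axis and vertical above 0.2 rad or horizontal distance between mug_0 and wheel_stand above 0.02 m).
It fails at once if the wheel is spun faster than 3 rad/s (velocity of joint wheel above 3 rad/s or velocity of joint wheel below -3 rad/s).
It fails at once if a bystander (brown mug, blue-lidded jar, bowl, upright kiln post) is moved more than 15 mm (distance of any of mug_1, glaze_jar_0, test_bowl, post_5 from where it was at the start of the episode above 0.015 m).
It also fails if it takes over 64 s, if anything falls off the work surface, if the arm or the gripper's body presses on something with over 40 N, if the wrist force passes 120 N, or if a joint passes its speed limit or range.

## Working session

There is one attempt and no reset: what is moved stays moved. The work goes in short steps, Python scripts to look and compute and a shell command to move; the robot and the scene stay as the last step left them, time stands still between calls to the robot, and variables do not carry over. Pictures are saved under pics/ and viewed, at most 10 in all, crops included, and the job is handed in when it is done.

```bash
mkdir -p pics; cat > h.py <<'E'
import numpy as np,cv2
from workcell import arm
def cam(n):
    c=arm.read_camera(n);h=c["frame"].shape[0]
    c["f"]=h/2/np.tan(np.radians(c["vfov"])/2);return c
def proj(c,p):
    p=np.c_[np.atleast_2d(p),np.ones(len(np.atleast_2d(p)))]@np.array(c["world_to_cam"]).T
    s=p[:,:2]/p[:,2:3];r2=(s**2).sum(1,keepdims=True)
    return s*(1+c["k1"]*r2)*c["f"]+[c["cx"],c["cy"]]
def unproj(c,uv,z):
    d=(np.array(uv,float)-[c["cx"],c["cy"]])/c["f"];s=d.copy()
    for _ in range(30): s=d/(1+c["k1"]*(s@s))
    T=np.array(c["world_to_cam"]);R,t=T[:3,:3],T[:3,3]
    o=-R.T@t;v=R.T@np.array([s[0],s[1],1]);return o+v*(z-o[2])/v[2]
def save(c,n,box=None,k=1):
    f=c["frame"]
    if box: f=f[box[1]:box[3],box[0]:box[2]]
    cv2.imwrite("pics/"+n,cv2.resize(f[:,:,::-1],None,fx=k,fy=k,interpolation=cv2.INTER_CUBIC))
E
python3 - <<'E'
from h import *
for n in("top","scene"):
    c=cam(n);save(c,n+"0.png",None,1.4);print(n,c["f"],c["cx"],c["cy"],c["k1"],np.round(c["world_to_cam"],3).tolist())
o=arm.get_obs();print(o["time_s"],o["tcp_pos"],o["tcp_rot"],o["opening"],arm.tip_extent)
E
```

```text
top 398.69547070969475 273.6589574721605 214.74651098480905 0.034962232555308136 [[-0.001, -1.0, 0.01, -0.026], [-0.987, -0.0, -0.162, 0.553], [0.162, -0.01, -0.987, 1.113], [0.0, 0.0, 0.0, 1.0]]
scene 494.2597948640497 286.1688954821607 202.9222688042037 0.04892992770510041 [[0.614, -0.789, -0.015, -0.353], [-0.592, -0.449, -0.669, 0.364], [0.521, 0.42, -0.743, 1.392], [0.0, 0.0, 0.0, 1.0]]
0.1 [ 0.12094391 -0.53623553  0.30283827] [-3.13962760e+00 -1.91673217e-04  2.21804877e-01] 0.08534539251172962 0.0726
```

View pics/top0.png

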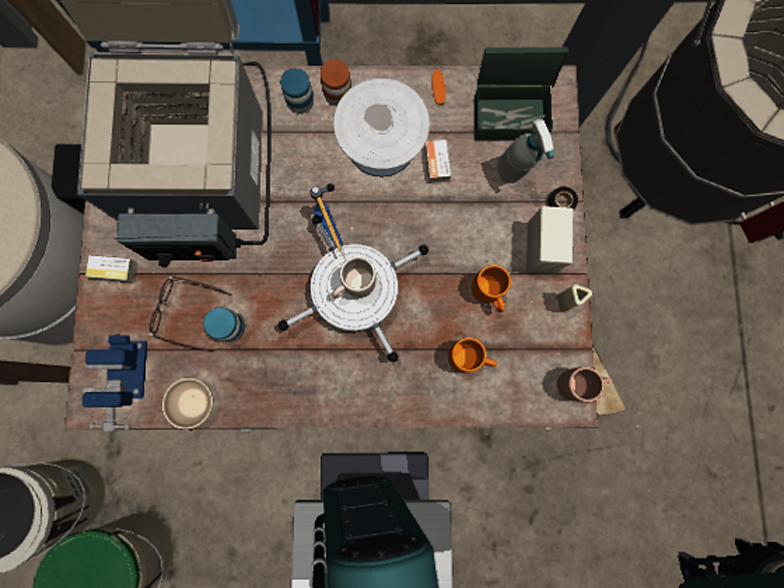

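View pics/scene0.png

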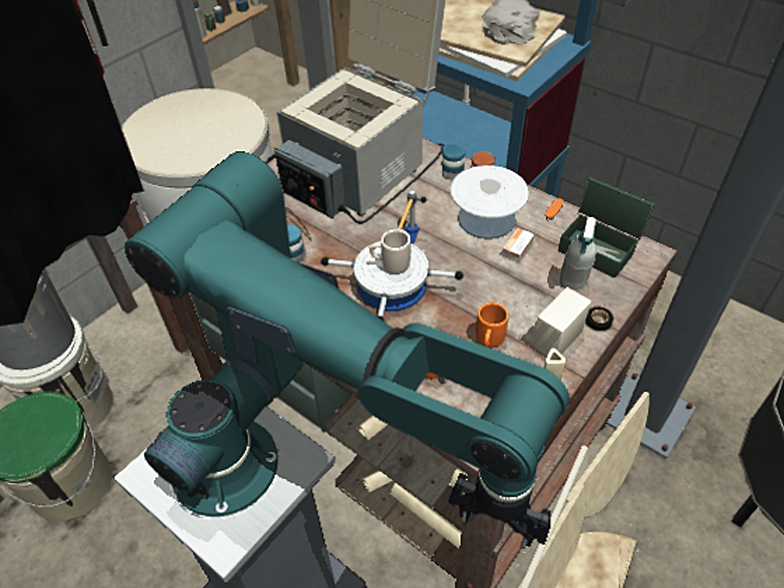

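The top view shows the pale mug at (357,277) of the enlarged picture, on the wheel at (354,287), with its handle at (337,296). The pointer runs from (318,192) to (341,250), and the knobs are at (423,250), (283,326), (392,357) and (317,220). Candidates for the target are the pale mug (357,277), two orange look-alikes (492,285) and (468,354), and the brown mug (585,384). By the description I choose the pale one on the wheel, and I'll check it in a close crop.

```bash
python3 - <<'E'
from h import *
c=cam("top");save(c,"crop1.png",(190,120,320,265),4)
E
```

```text
(no output)
```

View pics/crop1.png

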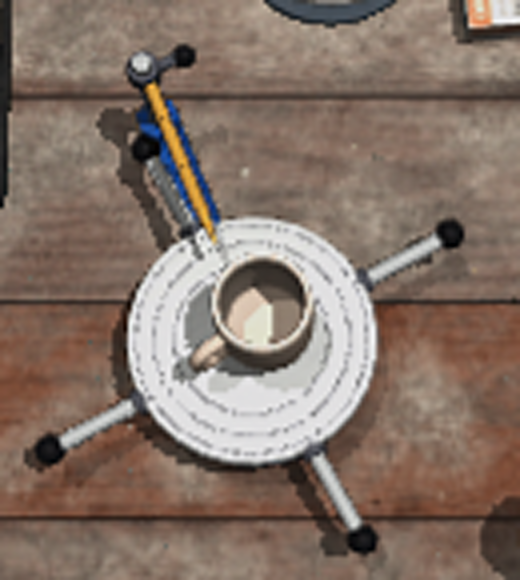

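The crop confirms it: the pale mug's rim centre is at (263,305), its handle's outer bow at about (192,364), the pointer tip at (213,243) and the post top at (141,66). The knobs are at (450,234), (362,538), (49,449) and (146,147).

```bash
python3 - <<'E'
from h import *
c=cam("top")
U=lambda u,v,z:unproj(c,(u/4+190,v/4+120),z)[:2]
K=[U(*k,.061) for k in((450,234),(362,538),(49,449),(146,147))]
ax=np.mean(K,0);print("axis",ax)
for k in K: d=k-ax;print("knob",k.round(4),np.hypot(*d),np.degrees(np.arctan2(d[1],d[0])))
for n,p in dict(tip=U(213,243,.12),post=U(141,66,.139),rim=U(263,305,.16),hand=U(192,364,.118),bs=0).items() if 0 else [("tip",U(213,243,.12)),("post",U(141,66,.139)),("rim",U(263,305,.16)),("hand",U(192,364,.118)),("disc",U(252,340,.07))]:
    d=p-ax;print(n,p.round(4),np.hypot(*d).round(4),np.degrees(np.arctan2(d[1],d[0])).round(1))
for n,u,v,z in(("jar",222,325,.08),("bowl",188,403,.046),("orange",468,355,.09),("brown",585,384,.09),("orange1",492,285,.09),("kiln panel",178,222,.1)):print(n,unproj(c,(u/1.4,v/1.4),z)[:2].round(3))
d=U(192,364,.118)-U(263,305,.16);print("handle dir",np.degrees(np.arctan2(d[1],d[0])))
E
```

```text
axis [0.57955433 0.03322575]
knob [ 0.6577 -0.1102] 0.16330697013717668 -61.41470321945539
knob [ 0.4372 -0.0452] 0.16252070716954778 -151.13353309667315
knob [0.5004 0.1765] 0.1637084968398273 118.90827750699478
knob [0.7229 0.1118] 0.16344206888002893 28.72503467122909
tip [0.6358 0.058 ] 0.0615 23.8
post [0.7558 0.1074] 0.1912 22.8
rim [0.5838 0.022 ] 0.012 -69.2
hand [0.5517 0.0715] 0.0473 126.0
disc [0.5775 0.0329] 0.0021 -170.5
jar [0.499 0.294]
bowl [0.346 0.364]
orange [ 0.438 -0.192]
brown [ 0.382 -0.418]
orange1 [ 0.578 -0.244]
kiln panel [0.704 0.385]
handle dir 122.95015360884952
```

```bash
python3 -m creep '[{"ax":0,"ay":0,"az":0.07,"x":0.5,"y":-0.4,"z":0,"hand":1},{"ax":0,"ay":0,"az":0.07,"x":1,"y":-0.8,"z":0,"hand":1},{"ax":0,"ay":0,"az":0.07,"x":1,"y":-0.8,"z":0,"hand":1},{"ax":0,"ay":0,"az":0.07,"x":1,"y":-0.8,"z":0,"hand":1}]'
python3 -m creep '[{"ax":0,"ay":0,"az":0,"x":0.4,"y":-0.5,"z":0,"hand":1},{"ax":0,"ay":0,"az":0,"x":0.8,"y":-1,"z":0,"hand":1},{"ax":0,"ay":0,"az":0,"x":0.8,"y":-1,"z":0,"hand":1}]'
python3 -m creep '[{"ax":0,"ay":0,"az":0,"x":0.4,"y":-0.5,"z":0,"hand":1},{"ax":0,"ay":0,"az":0,"x":0.8,"y":-1,"z":0,"hand":1},{"ax":0,"ay":0,"az":0,"x":0.8,"y":-1,"z":0,"hand":1}]'
```

```text
time_s: 0.7
tcp_pos: [0.201, -0.4365, 0.304]
tcp_rot: [3.141, 0.0, 0.003]
ft_force: [-0.2, 0.2, -0.4]
opening: 0.0122
finger_force: 0.0
time_s: 1.08
tcp_pos: [0.282, -0.3352, 0.3041]
tcp_rot: [3.141, -0.001, 0.006]
ft_force: [0.1, -0.2, -0.3]
opening: 0.0
finger_force: 0.0
time_s: 1.45
tcp_pos: [0.362, -0.2353, 0.3038]
tcp_rot: [-3.142, -0.0, 0.006]
ft_force: [-1.0, -1.0, 0.3]
opening: 0.0001
finger_force: 0.0
```

```bash
python3 -m creep '[{"x":0.4,"y":-0.45,"z":0,"hand":1},{"x":0.75,"y":-0.85,"z":0,"hand":1},{"x":0.75,"y":-0.85,"z":0,"hand":1}]'
python3 -m creep '[{"x":0.35,"y":-0.4,"z":0,"hand":1},{"x":0.7,"y":-0.77,"z":0,"hand":1},{"x":0.7,"y":-0.77,"z":0.3,"hand":1},{"x":0.7,"y":-0.77,"z":0.7,"hand":1},{"x":0.7,"y":-0.77,"z":0.95,"hand":1},{"x":0.7,"y":-0.77,"z":0.95,"hand":1}]'
python3 -c "
from h import *
c=cam('scene');save(c,'s1.png',(150,100,430,310),2.8)"
```

```text
schema error: expected keys ax, ay, az, x, y, z, hand
schema error: expected keys ax, ay, az, x, y, z, hand
```

View pics/s1.png

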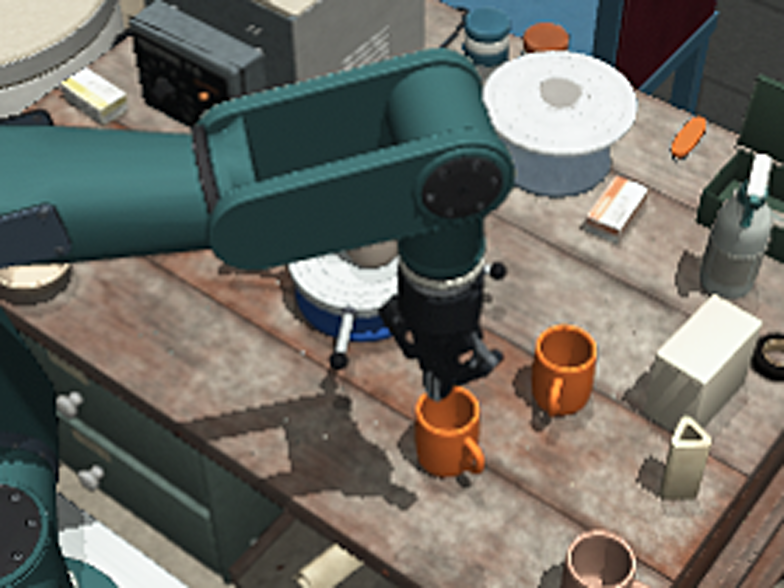

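The picture shows the hand still high and shut, above the orange mugs at about (440,380). The schema requires every key in each row, so neither of those two calls ran.

```bash
python3 -m creep '[{"ax":0,"ay":0,"az":0,"x":0.4,"y":-0.45,"z":0,"hand":1},{"ax":0,"ay":0,"az":0,"x":0.75,"y":-0.85,"z":0,"hand":1},{"ax":0,"ay":0,"az":0,"x":0.75,"y":-0.85,"z":0,"hand":1}]'
python3 -m creep '[{"ax":0,"ay":0,"az":0,"x":0.35,"y":-0.4,"z":0,"hand":1},{"ax":0,"ay":0,"az":0,"x":0.7,"y":-0.77,"z":0,"hand":1},{"ax":0,"ay":0,"az":0,"x":0.7,"y":-0.77,"z":0.3,"hand":1},{"ax":0,"ay":0,"az":0,"x":0.7,"y":-0.77,"z":0.7,"hand":1},{"ax":0,"ay":0,"az":0,"x":0.7,"y":-0.77,"z":0.95,"hand":1},{"ax":0,"ay":0,"az":0,"x":0.7,"y":-0.77,"z":0.95,"hand":1}]'
python3 -c "
from h import *
c=cam('scene');save(c,'s2.png',(150,100,430,310),2.8)"
```

```text
time_s: 1.88
tcp_pos: [0.4364, -0.1515, 0.3035]
tcp_rot: [3.141, 0.001, 0.003]
ft_force: [1.0, -0.7, 0.9]
opening: -0.0
finger_force: 0.0
time_s: 2.62
tcp_pos: [0.5036, -0.0765, 0.2061]
tcp_rot: [-3.141, 0.006, -0.002]
ft_force: [-0.4, 0.6, -0.2]
opening: 0.0
finger_force: 0.0
```

View pics/s2.png

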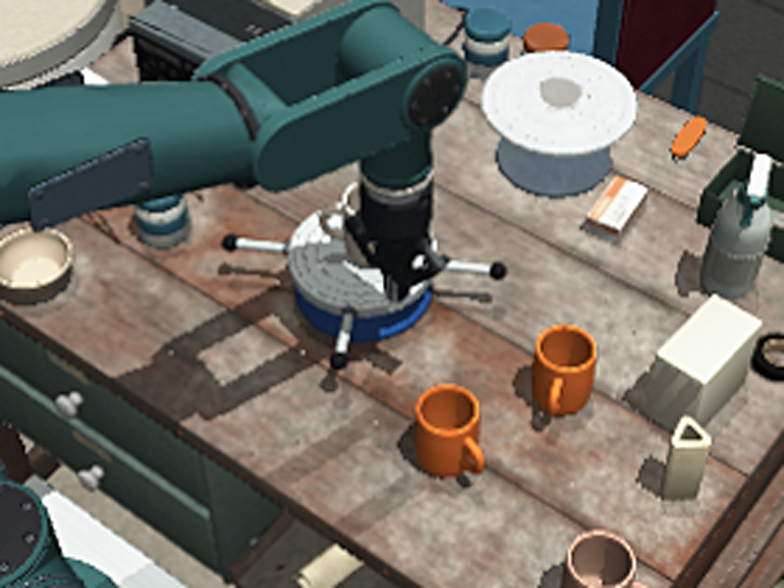

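```bash
python3 -m creep '[{"ax":0,"ay":0,"az":0,"x":0.02,"y":0,"z":0.3,"hand":1},{"ax":0,"ay":0,"az":0,"x":0.02,"y":0,"z":0.6,"hand":1},{"ax":0,"ay":0,"az":0,"x":0.02,"y":0,"z":0.94,"hand":1},{"ax":0,"ay":0,"az":0,"x":0.02,"y":0,"z":0.94,"hand":1}]'
python3 - <<'E'
import numpy as np
a=np.radians(np.arange(-124.6,-245,-3.));p=np.c_[np.cos(a),np.sin(a)]*.131
for i in range(0,40,8):
    print(i, (p[i]+[.5796,.0332]).round(4))
    for j in range(i+1,min(i+9,len(p))): d=(p[j]-p[i])*10;print('  x %.2f y %.2f'%(d[0],-d[1]))
E
```

```text
time_s: 3.18
tcp_pos: [0.5063, -0.0749, 0.1139]
tcp_rot: [-3.141, 0.004, 0.0]
ft_force: [-0.5, -0.3, -0.0]
opening: 0.0002
finger_force: 0.0
0 [ 0.5052 -0.0746]
  x -0.06 y -0.04
  x -0.11 y -0.08
  x -0.16 y -0.13
  x -0.21 y -0.18
  x -0.25 y -0.23
  x -0.30 y -0.28
  x -0.34 y -0.34
  x -0.37 y -0.40
8 [ 0.4678 -0.0351]
  x -0.03 y -0.06
  x -0.07 y -0.12
  x -0.09 y -0.18
  x -0.12 y -0.25
  x -0.14 y -0.31
  x -0.16 y -0.38
  x -0.17 y -0.45
  x -0.18 y -0.51
16 [0.4497 0.0163]
  x -0.01 y -0.07
  x -0.01 y -0.14
  x -0.01 y -0.21
  x -0.01 y -0.27
  x 0.00 y -0.34
  x 0.01 y -0.41
  x 0.03 y -0.48
  x 0.04 y -0.54
24 [0.4541 0.0706]
  x 0.02 y -0.07
  x 0.05 y -0.13
  x 0.07 y -0.19
  x 0.11 y -0.25
  x 0.14 y -0.31
  x 0.18 y -0.37
  x 0.22 y -0.43
  x 0.26 y -0.48
32 [0.4801 0.1185]
  x 0.05 y -0.05
  x 0.09 y -0.10
  x 0.15 y -0.15
  x 0.20 y -0.19
  x 0.25 y -0.23
  x 0.31 y -0.27
  x 0.37 y -0.30
  x 0.43 y -0.33
```

```bash
python3 -m creep '[{"ax":0,"ay":0,"az":0,"x":-0.06,"y":-0.04,"z":0,"hand":1},{"ax":0,"ay":0,"az":0,"x":-0.11,"y":-0.08,"z":0,"hand":1},{"ax":0,"ay":0,"az":0,"x":-0.16,"y":-0.13,"z":0,"hand":1},{"ax":0,"ay":0,"az":0,"x":-0.21,"y":-0.18,"z":0,"hand":1},{"ax":0,"ay":0,"az":0,"x":-0.25,"y":-0.23,"z":0,"hand":1},{"ax":0,"ay":0,"az":0,"x":-0.30,"y":-0.28,"z":0,"hand":1},{"ax":0,"ay":0,"az":0,"x":-0.34,"y":-0.34,"z":0,"hand":1},{"ax":0,"ay":0,"az":0,"x":-0.37,"y":-0.40,"z":0,"hand":1}]'
python3 -c "
from h import *
c=cam('top');save(c,'t2.png',(170,110,340,280),3)"
```

```text
time_s: 4.18
tcp_pos: [0.4701, -0.0337, 0.115]
tcp_rot: [3.141, -0.001, 0.002]
ft_force: [1.3, -0.4, 0.9]
opening: 0.0003
finger_force: 0.5
```

View pics/t2.png

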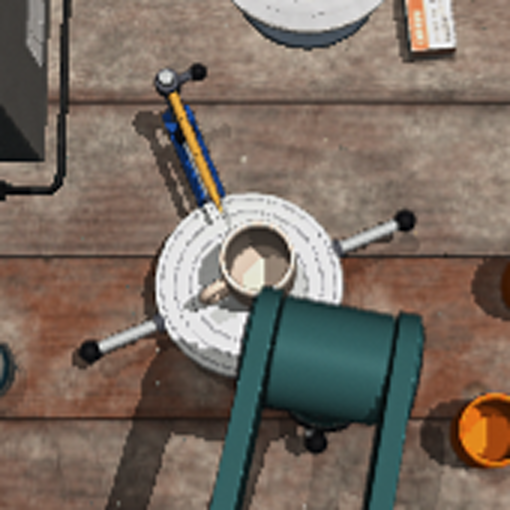

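The wheel has started to turn clockwise: its knobs are now at (404,219) and (88,350) in the crop, and the mug is riding along with its handle at (210,292). I'll keep going.

```bash
python3 -m creep '[{"ax":0,"ay":0,"az":0,"x":-0.03,"y":-0.06,"z":0,"hand":1},{"ax":0,"ay":0,"az":0,"x":-0.07,"y":-0.12,"z":0,"hand":1},{"ax":0,"ay":0,"az":0,"x":-0.09,"y":-0.18,"z":0,"hand":1},{"ax":0,"ay":0,"az":0,"x":-0.12,"y":-0.25,"z":0,"hand":1},{"ax":0,"ay":0,"az":0,"x":-0.14,"y":-0.31,"z":0,"hand":1},{"ax":0,"ay":0,"az":0,"x":-0.16,"y":-0.38,"z":0,"hand":1},{"ax":0,"ay":0,"az":0,"x":-0.17,"y":-0.45,"z":0,"hand":1},{"ax":0,"ay":0,"az":0,"x":-0.18,"y":-0.51,"z":0,"hand":1}]'
python3 -m creep '[{"ax":0,"ay":0,"az":0,"x":-0.01,"y":-0.07,"z":0,"hand":1},{"ax":0,"ay":0,"az":0,"x":-0.01,"y":-0.14,"z":0,"hand":1},{"ax":0,"ay":0,"az":0,"x":-0.01,"y":-0.21,"z":0,"hand":1},{"ax":0,"ay":0,"az":0,"x":-0.01,"y":-0.27,"z":0,"hand":1},{"ax":0,"ay":0,"az":0,"x":0,"y":-0.34,"z":0,"hand":1},{"ax":0,"ay":0,"az":0,"x":0.01,"y":-0.41,"z":0,"hand":1},{"ax":0,"ay":0,"az":0,"x":0.03,"y":-0.48,"z":0,"hand":1},{"ax":0,"ay":0,"az":0,"x":0.04,"y":-0.54,"z":0,"hand":1}]'
```

```text
time_s: 5.22
tcp_pos: [0.452, 0.0174, 0.1149]
tcp_rot: [3.141, 0.0, 0.002]
ft_force: [0.8, -1.9, -0.1]
opening: -0.0001
finger_force: 0.5
time_s: 6.22
tcp_pos: [0.4561, 0.0714, 0.1149]
tcp_rot: [3.141, 0.0, 0.002]
ft_force: [-1.2, -2.0, -0.7]
opening: 0.0005
finger_force: 0.5
```

```bash
python3 -m creep '[{"ax":0,"ay":0,"az":0,"x":0.02,"y":-0.07,"z":0,"hand":1},{"ax":0,"ay":0,"az":0,"x":0.05,"y":-0.13,"z":0,"hand":1},{"ax":0,"ay":0,"az":0,"x":0.07,"y":-0.19,"z":0,"hand":1},{"ax":0,"ay":0,"az":0,"x":0.11,"y":-0.25,"z":0,"hand":1},{"ax":0,"ay":0,"az":0,"x":0.14,"y":-0.31,"z":0,"hand":1},{"ax":0,"ay":0,"az":0,"x":0.18,"y":-0.37,"z":0,"hand":1},{"ax":0,"ay":0,"az":0,"x":0.22,"y":-0.43,"z":0,"hand":1},{"ax":0,"ay":0,"az":0,"x":0.26,"y":-0.48,"z":0,"hand":1}]'
python3 -m creep '[{"ax":0,"ay":0,"az":0,"x":0.05,"y":-0.05,"z":0,"hand":1},{"ax":0,"ay":0,"az":0,"x":0.09,"y":-0.10,"z":0,"hand":1},{"ax":0,"ay":0,"az":0,"x":0.14,"y":-0.14,"z":0,"hand":1},{"ax":0,"ay":0,"az":0,"x":0.14,"y":-0.14,"z":0,"hand":1}]'
python3 -c "
from h import *
c=cam('top');save(c,'t3.png',(190,120,320,265),4)"
```

```text
time_s: 7.22
tcp_pos: [0.4821, 0.1194, 0.1148]
tcp_rot: [3.141, 0.0, 0.002]
ft_force: [0.0, -1.0, 0.1]
opening: 0.0005
finger_force: 0.5
time_s: 7.72
tcp_pos: [0.4963, 0.1336, 0.1149]
tcp_rot: [-3.141, -0.0, 0.002]
ft_force: [0.1, 0.0, 0.2]
opening: -0.0003
finger_force: 0.0
```

View pics/t3.png

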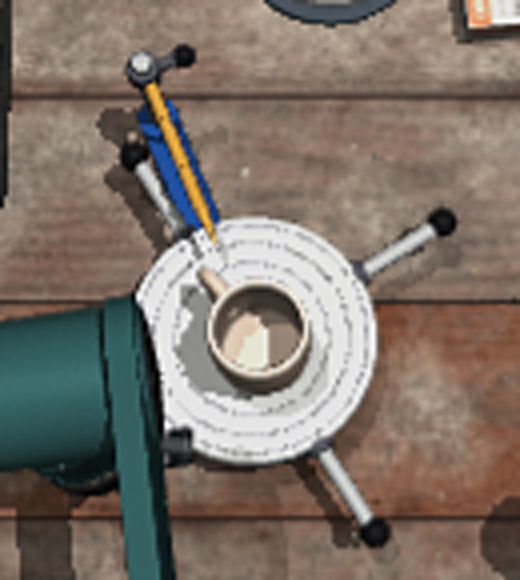

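The handle now points up-left, with its outer bow at about (204,270). The rim centre is at (259,332) and the knobs at (133,153), (443,221) and (374,531), so only a small turn remains.

```bash
python3 - <<'E'
from h import *
c=cam("top")
U=lambda u,v,z:unproj(c,(u/4+190,v/4+120),z)[:2]
ax=np.array([.5796,.0332]);A=lambda d:np.degrees(np.arctan2(d[1],d[0])).round(1)
for k in((133,153),(443,221),(374,531)):print(A(U(*k,.061)-ax))
h=U(204,270,.118);r=U(259,332,.16);print(h-ax,A(h-ax),np.hypot(*(h-ax)),r-ax,A(h-r))
h0=U(192,364,.118);print(A(h0-ax))
# predicted view of handle outer bow at angle t
for t in(23.3,33,40): print(t,(proj(c,[*(ax+.045*np.array([np.cos(np.radians(t)),np.sin(np.radians(t))])),.118])[0]-[190,120])*4)
E
```

```text
32.4
-57.6
-147.7
[0.03767016 0.03091893] 39.4 0.048734188230433274 [-0.01386603 -0.00871919] 37.6
126.1
23.3 [223.16588769 264.82906009]
33 [213.34150307 269.91259521]
40 [206.85246634 274.54869622]
```

```bash
python3 -m creep '[{"ax":0,"ay":0,"az":0,"x":0.03,"y":-0.02,"z":0,"hand":1},{"ax":0,"ay":0,"az":0,"x":0.07,"y":-0.05,"z":0,"hand":1},{"ax":0,"ay":0,"az":0,"x":0.11,"y":-0.08,"z":0,"hand":1},{"ax":0,"ay":0,"az":0,"x":0.15,"y":-0.11,"z":0,"hand":1},{"ax":0,"ay":0,"az":0,"x":0.19,"y":-0.13,"z":0,"hand":1},{"ax":0,"ay":0,"az":0,"x":0.23,"y":-0.15,"z":0,"hand":1},{"ax":0,"ay":0,"az":0,"x":0.26,"y":-0.17,"z":0,"hand":1},{"ax":0,"ay":0,"az":0,"x":0.28,"y":-0.18,"z":0,"hand":1}]'
python3 -m creep '[{"ax":0,"ay":0,"az":0,"x":-0.1,"y":0,"z":0,"hand":1},{"ax":0,"ay":0,"az":0,"x":-0.2,"y":0,"z":0,"hand":1},{"ax":0,"ay":0,"az":0,"x":-0.3,"y":0,"z":0,"hand":1},{"ax":0,"ay":0,"az":0,"x":-0.3,"y":0,"z":0,"hand":1}]'
python3 -c "
from h import *
c=cam('top');save(c,'t4.png',(190,120,320,265),4)"
```

```text
time_s: 8.82
tcp_pos: [0.524, 0.1512, 0.1149]
tcp_rot: [3.142, 0.0, 0.002]
ft_force: [-0.6, -0.9, 0.4]
opening: 0.0001
finger_force: 0.5
time_s: 9.32
tcp_pos: [0.4928, 0.1511, 0.1149]
tcp_rot: [3.142, 0.0, 0.002]
ft_force: [-0.0, -0.3, -0.3]
opening: 0.0003
finger_force: 0.0
```

View pics/t4.png

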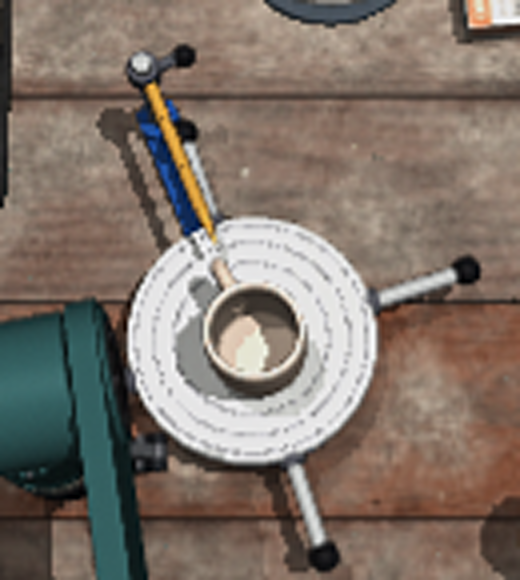

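The handle's outer bow, at about (219,262), now lies just under the pointer tip at (213,243). The rim centre is at (254,332) and the knobs are at (465,270) and (322,555).

```bash
python3 - <<'E'
from h import *
c=cam("top")
U=lambda u,v,z:unproj(c,(u/4+190,v/4+120),z)[:2]
ax=np.array([.5796,.0332]);A=lambda d:np.degrees(np.arctan2(d[1],d[0])).round(1)
for k in((465,270),(322,555)):print(A(U(*k,.061)-ax))
h=U(219,262,.118);r=U(254,332,.16)
R=lambda d,t=np.radians(23.3):np.array([d[0]*np.cos(t)+d[1]*np.sin(t),-d[0]*np.sin(t)+d[1]*np.cos(t)])
print("handle in stand",R(h-ax),"rim",R(r-ax),"dir",A(h-r),"tip",R(U(213,243,.12)-ax),"post",R(U(141,66,.139)-ax))
E
```

```text
-71.6
-162.0
handle in stand [0.04796798 0.00185889] rim [-0.01488888  0.00048921] dir 24.5 tip [0.06145868 0.00054285] post [ 0.19117305 -0.00155373]
```

The handle is about 2 mm off the pointer's line, against the 8 mm allowed. I'll raise the hand and check once more.

```bash
python3 -m creep '[{"ax":0,"ay":0,"az":0,"x":-0.1,"y":0,"z":-0.3,"hand":1},{"ax":0,"ay":0,"az":0,"x":-0.2,"y":0,"z":-0.7,"hand":1},{"ax":0,"ay":0,"az":0,"x":-0.4,"y":-0.1,"z":-1,"hand":1},{"ax":0,"ay":0,"az":0,"x":-0.8,"y":-0.2,"z":-1,"hand":1},{"ax":0,"ay":0,"az":0,"x":-0.8,"y":-0.2,"z":-1,"hand":1},{"ax":0,"ay":0,"az":0,"x":-0.8,"y":-0.2,"z":-1,"hand":1}]'
python3 -c "
from h import *
c=cam('top');save(c,'t5.png',(190,120,320,265),4)"
```

```text
time_s: 10.18
tcp_pos: [0.4142, 0.1709, 0.215]
tcp_rot: [3.141, -0.001, 0.002]
ft_force: [0.3, -0.3, 0.3]
opening: 0.0
finger_force: 0.0
```

View pics/t5.png

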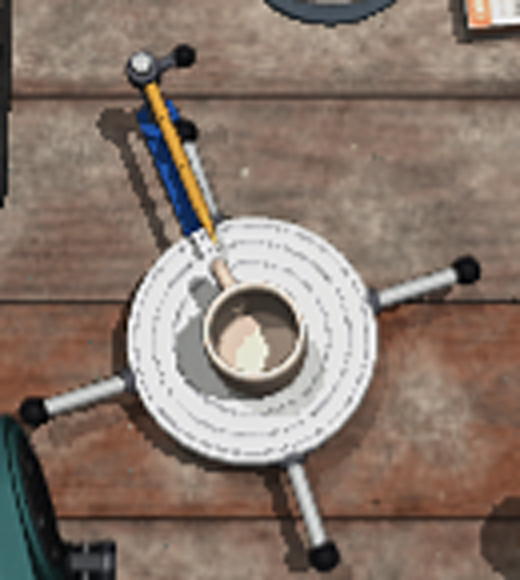

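The picture is unchanged: the handle is still at (219,262) under the tip at (213,243), the wheel is still, and the hand is clear at the lower left.

```bash
python3 -c "
from workcell import arm
print(arm.hand_in())"
```

```text
the job is handed in; nothing more can be done
None
```

I turned the wheel about 101° clockwise by one spoke until the pale mug's handle pointed at the brass tip, about 2 mm off its line by the camera (8 mm allowed); the hand ended clear and the job is handed in, with no verdict returned.

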